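# Change over the dust-tight tool cubbies

### The job

We are done with the pliers and need the small tools next. First slide the open glazed sash of the wide tool cubby fully down onto its sill by its handle, then slide the sash of the narrow cubby all the way up by its handle, and leave both like that.

Things in the scene. Friction and masses are not known exactly. Their poses are not given: they have to be found in the camera images.
- handle_wide (a point): Centre of the wooden bar handle on the sash of the WIDE cubby (plywood case 330 wide, 200 deep, 150 mm high, pliers inside). Bar level: 110 mm along this point's y, 14 thick along x (x points into the cubby, away from the robot), 18 high, on two 8 mm posts; bar centre 40 mm above the sash top, 188 mm above the bench when shut. Roof starts 13 mm behind it; 260 mm high guides 137 mm to each side.
- handle_narrow (a point): The same bar handle, with the same sizes, heights and axes, on the sash of the NARROW cubby (240 mm wide, otherwise the same case, small tools inside; guides 92 mm to each side of the bar's centre). The two cubbies stand side by side, either one on the left, each turned by up to 0.25 rad. Pinch the bars from above, one finger in front and one behind.
- sash_wide (a joint): Height in m of the wide cubby's sash above its sill: 0 = fully down (shut), 0.13 = up at its stop. Starts 70 to 130 mm open. The sash (0.2 to 0.4 kg) slides straight up and down, its handle with it, in stiff guides and stays where it is left: about 8 to 10 N to raise, 2 to 4 N to lower.
- sash_narrow (a joint): The same for the narrow cubby's sash: 0 = fully down, 0.13 = up at its stop. Starts shut or up to 30 mm ajar.

How it is judged:
By the outcome, as a careful person would: the job done as asked, in the order asked, and still so for the second after the job is handed in, with the robot touching nothing.
It also fails if it takes over 58 s, if anything falls off the work surface, if the arm or the gripper's body presses on something with over 40 N, if the wrist force passes 120 N, or if a joint passes its speed limit or range.

### The arm

A 6-joint arm with a two-finger parallel gripper is mounted at the origin on the work surface. World frame = base frame: x ahead of the robot, y to its left, z up, the work surface at z = 0. Lengths are in m, angles in rad, forces in N, time in s.
With the tool pointing down it reaches from about 0.35 to 0.925 m from the base axis. Payload 6.4 kg.
Tool frame: the origin (TCP) lies on the centre line of the jaws, within the pads' length; the fingertips stand 17 mm ahead of it and the grasp point (between the pads) lies 2 mm behind it; z points along the fingers, y is the line along which they close (so a half turn about z gives the same grasp; the last joint's range is limited). The gripper opens to 94 mm and grips with 3 to 60 N. Pads are 16 mm wide; open, the fingers measure 119 mm over their backs; the gripper's body (75 mm by 177 mm) begins 78 mm behind the grasp point.
Start: joints at [1.092, 0.245, 1.558, -0, 1.339, -0.174], TCP at [0.195, 0.62, 0.191] pointing down, gripper open.
Joint ranges: [-3.13, 3.13], [-1.02, 2.26], [0.13, 2.54], [-0.95, 4.09], [0.21, 2.88], [-2.74, 2.74]. Speed limits (rad/s): [2.57, 2.57, 3.14, 3.14, 3.14, 3.14].

### API

Orientations are given as a rotation vector (axis times angle).
In Python, from workcell import status, cams, job_done gives the robot as it stands.
- The arm moves only by the tool move_arm, never from a script. Its argument "targets" is a list of rows, each a list of 7 numbers: the finger opening in mm, from 0 to 94, then the shift along the world's x, y, z in mm, then the turn, a rotation vector about the world's x, y, z in rad. A call has 1 to 20 rows; each row shifts and turns the commanded pose from where the row before left it; what a row does not reach is not made up. A row lasts 1/10 s, in which the tool goes at most 50 mm and 8.59 degrees, less where a joint would pass 70% of its speed; a pose out of reach is approached as far as the arm can. A call with a gripper value outside its range is refused whole. The fingers move at their own pace and stop on an object; "newtons" is the grip in N (left out, the last holds). Time passes only in rows, so rows that do not move let the fingers close. It gives the time, the measured TCP pose, the force, the opening and the grip force at its end, in the units of the state.
- status.observe(): the state, without advancing time (a new reading comes with each control period).
- cams.camera(name): name is "scene" or "top" or "wrist"; returns (picture, depth): 384x512x3 uint8, red, green, blue; 384x512 float32, m along the optical axis (not along the pixel's ray), 0 where there is no reading.
- cams.camera_model(name): a dict with "fovy" (degrees; the focal length in pixels is half the picture's height over the tangent of half this angle, whatever the lens; pixels are square), "cx", "cy" (the principal point, pixels), "R" (3x3) and "t" (3): a world point X has camera coordinates R X + t. Camera axes: x right, y down, z forward; pixel columns grow to the right and rows downward; lengths in m; the calibration is good to about 2 mm. A picture is of the moment at which its call begins: read the wrist's pose just before it. camera_model takes no time and is no camera call; for the wrist camera it gives the pose at the moment of the call.
- job_done(): hands the job in; it is judged then, once.
Trained networks look in the newest picture that a camera, given by its name, has taken for a name from the list of things; names that differ only in an ending like _2 or _b are one class to them, and where a whole thing is asked for, a point or a joint stands for the part that bears it (a point fixed in the world has none). Each returns a list of dicts, best first, with "score" (0 to 1); they miss things now and then, are a little off and sometimes report something else, mostly with a low value. They report only what shows in the picture. A call takes as long as a camera call.
- cams.spot_in(camera, name): "rect" ([left, top, width, height] in pixels, round what is visible of it).
- cams.spot_point(camera, name): "centre" ([column, row] in pixels: a listed point, or the origin of a listed thing).
The state is a dict: "time_s": time; "joints": joint angles; "joint_velocities": joint speeds; "joint_efforts": joint torques, N m; "ee_pos": TCP position; "orientation": TCP orientation; "wrist_force": force on the tool from outside, world axes, zero at the start; "torque": the same for the moment, N m; "grip_width": opening from 0.0 (shut) to 1.0 (fully open); "grasp_force": force on a finger pad.
Only numpy, scipy, OpenCV 4.12 (cv2) and the standard library are available. Lean on these libraries where they do the work, as an engineer would, in place of code of your own. Each camera call takes 0.05 s, during which the arm holds its last target. There are 200 camera calls.

## Working session

There is one attempt and no reset: what is moved stays moved. The work goes in short steps, Python scripts to look and compute and a tool call to move; the robot and the scene stay as the last step left them, time stands still between calls to the robot, and variables do not carry over. Pictures are saved under pics/ and viewed, at most 10 in all, crops included, and the job is handed in when it is done.

Besides the shell and the picture viewer there is one more tool, called after ">>>" in YAML: its name, and indented under it one key for each argument. move_arm: Moves the arm, as the interface text tells. Its arguments: {"type":"object","properties":{"targets":{"type":"array","items":{"type":"array","items":{"type":"number"}}},"newtons":{"type":"number"}},"required":["targets"]}

```bash
mkdir -p pics
cat > h.py <<'E'
import numpy as np, cv2
from workcell import status, cams
def ray(m,u,v,d):
    f=192/np.tan(np.radians(m["fovy"])/2)
    c=np.array([(u-m["cx"])/f*d,(v-m["cy"])/f*d,d]); return np.array(m["R"]).T@(c-np.array(m["t"]))
def cloud(m,dep):
    f=192/np.tan(np.radians(m["fovy"])/2)
    v,u=np.mgrid[:384,:512]; c=np.stack([(u-m["cx"])/f*dep,(v-m["cy"])/f*dep,dep],-1)
    return (c-np.array(m["t"]))@np.array(m["R"])
E
python3 - <<'E'
from h import *
ims=[]
for n in ["scene","top"]:
    m=cams.camera_model(n); p,d=cams.camera(n); np.savez(n,p=p,d=d)
    P=cloud(m,d)
    for k in ["handle_wide","handle_narrow"]:
        for r in cams.spot_point(n,k)[:2]:
            u,v=r["centre"]; iu,iv=int(round(u)),int(round(v)); print(n,k,r,P[max(0,min(383,iv)),max(0,min(511,iu))].round(3),d[iv,iu])
    ims.append(p)
    cv2.imwrite(f"pics/{n}.png",p[...,::-1])
s=status.observe();print(s["time_s"],s["ee_pos"],s["orientation"])
E
```

```text
scene handle_wide {'centre': [315.8, 91.1], 'score': 0.76} [ 0.502 -0.205  0.294] 0.96431
scene handle_narrow {'centre': [200.1, 269.1], 'score': 0.95} [0.493 0.201 0.219] 0.9257386
top handle_wide {'centre': [359.1, 181.5], 'score': 0.69} [ 0.501 -0.203  0.296] 0.7434594
0.3 [0.19500009 0.61985801 0.19029431] [-4.76933669e-01 -3.10498757e+00  9.72468512e-04]
```

View pics/scene.png

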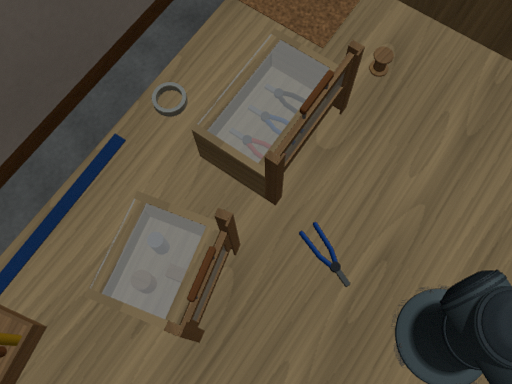

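View pics/top.png

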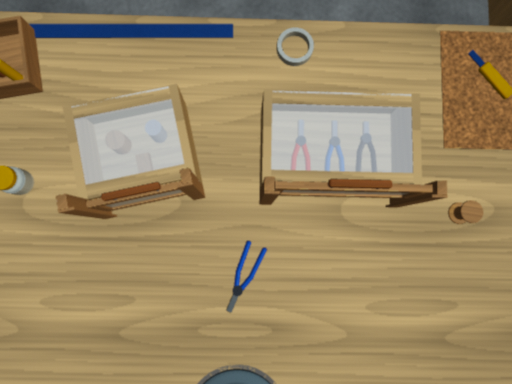

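The scene shows the wide cubby with pliers at right (handle at scene 316,91; top 360,183) and the narrow one at left (scene 200,270; top 132,191). Next I fit both bars from the depth points.

Run:
```python
from h import *
for n in ["scene","top"]:
    z=np.load(n+".npz"); p=z["p"].astype(float); P=cloud(cams.camera_model(n),z["d"])
    hsv=cv2.cvtColor(z["p"],cv2.COLOR_RGB2HSV)
    for k,c in dict(wide=(.502,-.205),narrow=(.493,.201)).items():
        near=np.hypot(P[...,0]-c[0],P[...,1]-c[1])<.085
        m=near&(P[...,2]>.19)&(hsv[...,0]<11)&(hsv[...,1]>140)
        Q=P[m]; zt=np.percentile(Q[:,2],90); T=Q[abs(Q[:,2]-zt)<.008]
        r=cv2.minAreaRect((T[:,:2]*1000).astype(np.float32))
        a=np.linalg.svd(T[:,:2]-T[:,:2].mean(0),full_matrices=False)[2][0]; a=a*np.sign(a[1])
        print(n,k,len(T),"top z",zt.round(4),"rect",np.round(r[0],1),np.round(r[1],1),"mean",T.mean(0).round(4),"yaw",np.arctan2(-a[0],a[1]).round(3))
```

```text
scene wide 5 top z 0.2901 rect [ 496.3 -199.8] [93.1  8.4] mean [ 0.4988 -0.1905  0.2876] yaw -0.068
scene narrow 1 top z 0.2117 rect [488.3 170.5] [0. 0.] mean [0.4883 0.1705 0.2117] yaw -0.0Traceback (most recent call last):
  File "<stdin>", line 8, in <module>
    return _quantile_unchecked(
        a, q, axis, out, overwrite_input, method, keepdims, weights)
    return _ureduce(a,
                    func=_quantile_ureduce_func,
    ...<5 lines>...
                    overwrite_input=overwrite_input,
                    method=method)
    r = func(a, **kwargs)
    result = _quantile(arr,
                       quantiles=q,
    ...<2 lines>...
                       out=out,
                       weights=wgt)
    slices_having_nans = np.isnan(arr[-1, ...])
                                  ~~~^^^^^^^^^
IndexError: index -1 is out of bounds for axis 0 with size 0
```

Run:
```python
from h import *
for n,pts in [("scene",[(316,91),(201,269)]),("top",[(360,184),(132,191)])]:
    z=np.load(n+".npz"); P=cloud(cams.camera_model(n),z["d"]); L=cv2.cvtColor(z["p"],cv2.COLOR_RGB2LAB).astype(float)
    for (u,v) in pts:
        ref=np.median(L[v-1:v+2,u-1:u+2].reshape(-1,3),0)
        c=P[v,u]; dl=np.abs(L-ref)
        m=(np.linalg.norm(P-c,axis=-1)<.075)&(dl[...,1]<7)&(dl[...,2]<9)&(dl[...,0]<30)&(abs(P[...,2]-c[2])<.02)
        _,lab=cv2.connectedComponents(m.astype(np.uint8)); m=lab==lab[v,u]
        Q=P[m]; zt=np.percentile(Q[:,2],90); T=Q[abs(Q[:,2]-np.median(Q[:,2]))<.01]
        r=cv2.minAreaRect((T[:,:2]*1000).astype(np.float32))
        a=np.linalg.svd(T[:,:2]-T[:,:2].mean(0),full_matrices=False)[2][0]; a=a*np.sign(a[1])
        print(n,ref,len(T),"z10,50,90",np.percentile(Q[:,2],[10,50,90]).round(4),"rect",np.round(r[0],1),np.round(r[1],1),"mean",T.mean(0).round(4),"yaw",np.arctan2(-a[0],a[1]).round(3))
```

```text
scene [ 61. 138. 148.] 342 z10,50,90 [0.2917 0.2948 0.297 ] rect [ 501.8 -207.6] [107.7  14.6] mean [ 0.5011 -0.2065  0.2947] yaw -0.0
scene [ 63. 140. 148.] 454 z10,50,90 [0.2156 0.2197 0.2222] rect [486.9 205.3] [ 14.9 109.1] mean [0.4856 0.2064 0.2194] yaw 0.235
top [ 89. 146. 159.] 482 z10,50,90 [0.2914 0.2943 0.2959] rect [ 499.6 -206. ] [106.5  13. ] mean [ 0.4992 -0.2061  0.2939] yaw -0.002
top [ 89. 146. 159.] 414 z10,50,90 [0.2152 0.2196 0.2215] rect [485.1 207. ] [ 12.7 108.6] mean [0.4846 0.2065 0.2192] yaw 0.234
```

Both bars are found and the two cameras agree: wide at (0.500, -0.206, bar z 0.286) with yaw 0, narrow at (0.485, 0.206, bar z 0.211) with yaw 0.235. I'll move up and across first.

>>> move_arm:
  targets:
    - [94,0,0,42,0,0,0]
    - [94,0,0,42,0,0,0]
    - [94,0,0,42,0,0,0]
    - [94,0,0,42,0,0,0]
    - [94,18,-46,0,0,0,-0.079]
    - [94,18,-46,0,0,0,-0.079]
    - [94,18,-46,0,0,0,-0.079]
    - [94,18,-46,0,0,0,-0.079]
    - [94,18,-46,0,0,0,-0.079]
    - [94,18,-46,0,0,0,-0.079]
    - [94,18,-46,0,0,0,-0.079]
    - [94,18,-46,0,0,0,-0.079]
    - [94,18,-46,0,0,0,-0.079]
    - [94,18,-46,0,0,0,-0.079]
    - [94,18,-46,0,0,0,-0.079]
    - [94,18,-46,0,0,0,-0.079]
    - [94,18,-46,0,0,0,-0.079]
    - [94,18,-46,0,0,0,-0.079]
    - [94,18,-46,0,0,0,-0.079]
    - [94,18,-46,0,0,0,-0.079]
  newtons: 25

```text
time_s: 2.3
ee_pos: [0.4833, -0.1181, 0.3588]
orientation: [2.223, 2.219, 0.001]
wrist_force: [0.8, 0.8, 0.0]
grip_width: 0.997
grasp_force: 0.0
```

>>> move_arm:
  targets:
    - [94,8,-40,0,0,0,0]
    - [94,8,-40,0,0,0,0]
    - [94,0,-8,0,0,0,0]
    - [94,0,0,0,0,0,0]
    - [94,0,0,0,0,0,0]

```text
time_s: 2.8
ee_pos: [0.4989, -0.203, 0.3588]
orientation: [-2.218, -2.224, -0.001]
wrist_force: [0.2, -0.2, 0.3]
grip_width: 0.997
grasp_force: 0.0
```

Run:
```python
from h import *
s=status.observe();print(s["ee_pos"],s["orientation"])
m=cams.camera_model("wrist");p,d=cams.camera("wrist");cv2.imwrite("pics/w1.png",p[...,::-1])
for r in cams.spot_point("wrist","handle_wide")[:2]:
    u,v=r["centre"]; print(r,ray(m,u,v,d[int(v),int(u)]).round(4))
```

```text
[ 0.49894749 -0.20296186  0.35879546] [-2.21835597e+00 -2.22431187e+00 -5.41309023e-04]
{'centre': [254.7, 196.1], 'score': 0.85} [ 0.5015 -0.2076  0.294 ]
```

View pics/w1.png

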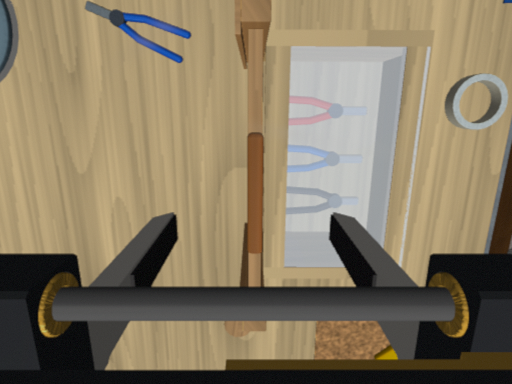

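The wrist view shows the bar at column 255, centred between the fingers (175 and 333). I'll descend and pinch it.

>>> move_arm:
  targets:
    - [94,1,-3,-20,0,0,0]
    - [94,0,0,-20,0,0,0]
    - [60,0,0,-18,0,0,0]
    - [40,0,0,-17,0,0,0]
    - [0,0,0,0,0,0,0]
    - [0,0,0,0,0,0,0]
    - [0,0,0,0,0,0,0]
    - [0,0,0,0,0,0,0]
    - [0,0,0,0,0,0,0]
    - [0,0,0,0,0,0,0]
  newtons: 25

```text
time_s: 3.9
ee_pos: [0.5002, -0.2071, 0.2841]
orientation: [2.219, 2.223, 0.0]
wrist_force: [-0.6, -0.3, 0.8]
grip_width: 0.355
grasp_force: 0.0
```

>>> move_arm:
  targets:
    - [0,0,0,0,0,0,0]
    - [0,0,0,0,0,0,0]
    - [0,0,0,0,0,0,0]
    - [0,0,0,0,0,0,0]
    - [0,0,0,0,0,0,0]
    - [0,0,0,0,0,0,0]

```text
time_s: 4.5
ee_pos: [0.5001, -0.2069, 0.2836]
orientation: [-2.219, -2.224, 0.0]
wrist_force: [0.1, -0.6, -0.0]
grip_width: 0.003
grasp_force: 0.0
```

The fingers closed fully on nothing, so I need a look.

Run:
```python
from h import *
o=[]
for n in ["wrist","scene"]:
    m=cams.camera_model(n);p,d=cams.camera(n);o.append(p)
    for r in cams.spot_point(n,"handle_wide")[:2]:
        u,v=r["centre"]; print(n,r,ray(m,u,v,d[int(v),int(u)]).round(4))
q=cv2.resize(o[1][20:200,180:420],(512,384))
cv2.imwrite("pics/w2.png",cv2.resize(np.hstack([o[0],q]),(800,300))[...,::-1])
```

```text
wrist {'centre': [252.8, 221.3], 'score': 0.94} [ 0.5009 -0.1993  0.3117]
scene {'centre': [314.6, 91.9], 'score': 0.91} [ 0.5012 -0.1969  0.3027]
```

View pics/w2.png

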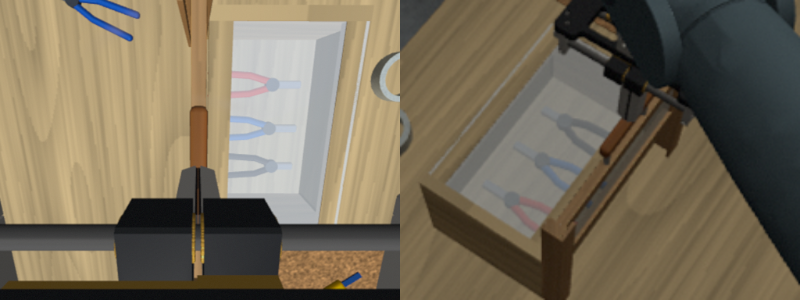

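The fingers are shut, with the bar running out beneath or behind them. I'll check the bar's current height from the depth.

Run:
```python
from h import *
for n in ["wrist","scene","top"]:
    p,d=cams.camera(n); P=cloud(cams.camera_model(n),d)
    for lo,hi in [(-.265,-.235),(-.185,-.165),(-.165,-.15)]:
        m=(abs(P[...,0]-.5)<.006)&(P[...,1]>lo)&(P[...,1]<hi)&(P[...,2]>.15)
        print(n,lo,m.sum(),np.percentile(P[m][:,2],[10,50,90]).round(4) if m.any() else '')
s=status.observe();print(s["joints"],s["ee_pos"],s["grip_width"])
m=cams.camera_model("wrist");print(-np.array(m["R"]).T@m["t"])
```

```text
wrist -0.265 0 
wrist -0.185 5009 [0.2942 0.4168 0.4287]
wrist -0.165 532 [0.2445 0.2925 0.2942]
scene -0.265 166 [0.1671 0.243  0.2921]
scene -0.185 253 [0.1834 0.2953 0.4218]
scene -0.165 143 [0.1752 0.2473 0.2955]
top -0.265 214 [0.6048 0.611  0.6147]
top -0.185 337 [0.2944 0.6137 0.6167]
top -0.165 278 [0.2458 0.6067 0.6231]
[-6.01973685e-01 -7.60675271e-02  1.73073255e+00 -1.06823058e-05
  1.48699163e+00 -6.03973413e-01] [ 0.50004762 -0.20694153  0.28363513] 0.004504780692138067
[ 0.50092195 -0.13581554  0.47717324]
```

Run:
```python
from h import *
p,d=cams.camera("wrist"); P=cloud(cams.camera_model("wrist"),d)
for v in range(196,262,5):
    print(v,[tuple((P[v,u]*1000).round().astype(int))+(int(p[v,u].mean()),) for u in (236,246,253,260,270)])
cv2.imwrite("pics/w3.png",cv2.resize(p[120:270,180:330],(600,600),interpolation=cv2.INTER_NEAREST)[...,::-1])
```

```text
196 [(np.int64(474), np.int64(-276), np.int64(-1), 156), (np.int64(497), np.int64(-190), np.int64(293), 85), (np.int64(501), np.int64(-190), np.int64(294), 90), (np.int64(505), np.int64(-189), np.int64(295), 92), (np.int64(520), np.int64(-232), np.int64(150), 146)]
201 [(np.int64(474), np.int64(-284), np.int64(0), 154), (np.int64(497), np.int64(-193), np.int64(293), 85), (np.int64(501), np.int64(-193), np.int64(293), 90), (np.int64(505), np.int64(-193), np.int64(294), 94), (np.int64(520), np.int64(-238), np.int64(149), 146)]
206 [(np.int64(474), np.int64(-293), np.int64(-1), 155), (np.int64(497), np.int64(-197), np.int64(292), 87), (np.int64(501), np.int64(-196), np.int64(294), 89), (np.int64(505), np.int64(-196), np.int64(293), 92), (np.int64(520), np.int64(-244), np.int64(149), 145)]
211 [(np.int64(474), np.int64(-301), np.int64(1), 154), (np.int64(497), np.int64(-200), np.int64(293), 88), (np.int64(501), np.int64(-199), np.int64(295), 90), (np.int64(501), np.int64(-136), np.int64(477), 93), (np.int64(520), np.int64(-249), np.int64(150), 145)]
216 [(np.int64(491), np.int64(-198), n
[... 1913 characters left out ...]
t64(350), 79), (np.int64(501), np.int64(-200), np.int64(347), 52), (np.int64(504), np.int64(-199), np.int64(350), 77), (np.int64(509), np.int64(-198), np.int64(351), 78)]
256 [(np.int64(496), np.int64(-175), np.int64(402), 18), (np.int64(499), np.int64(-174), np.int64(402), 26), (np.int64(501), np.int64(-202), np.int64(348), 52), (np.int64(503), np.int64(-174), np.int64(403), 30), (np.int64(506), np.int64(-175), np.int64(401), 19)]
261 [(np.int64(497), np.int64(-174), np.int64(405), 14), (np.int64(499), np.int64(-174), np.int64(405), 28), (np.int64(501), np.int64(-205), np.int64(348), 53), (np.int64(503), np.int64(-176), np.int64(402), 27), (np.int64(505), np.int64(-175), np.int64(404), 17)]
```

View pics/w3.png

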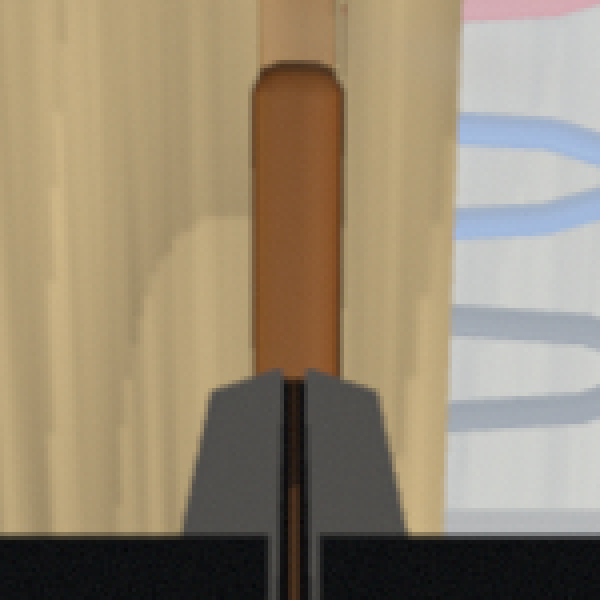

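The closed fingertips sit at z≈0.301, just above the bar top at 0.294. Each camera measured the bar top consistently, so the reported TCP z reads about 34 mm low relative to the real tips. I'll open, go 34 mm lower and pinch again.

>>> move_arm:
  targets:
    - [70,0,0,5,0,0,0]
    - [70,0,0,0,0,0,0]
    - [70,0,0,0,0,0,0]
    - [70,0,0,0,0,0,0]
    - [70,0,0,0,0,0,0]
    - [70,0,0,0,0,0,0]
    - [70,0,0,0,0,0,0]
    - [70,0,0,0,0,0,0]
    - [70,0,0,0,0,0,0]
    - [70,0,0,0,0,0,0]

```text
time_s: 5.9
ee_pos: [0.5001, -0.2069, 0.2887]
orientation: [-2.219, -2.224, 0.0]
wrist_force: [-0.6, -0.1, -0.5]
grip_width: 0.744
grasp_force: 0.0
```

>>> move_arm:
  targets:
    - [70,0,0,-5,0,0,0]
    - [70,0,0,-5,0,0,0]
    - [70,0,0,-5,0,0,0]
    - [70,0,0,-5,0,0,0]
    - [70,0,0,-5,0,0,0]
    - [70,0,0,-5,0,0,0]
    - [70,0,0,-5,0,0,0]
    - [70,0,0,-4,0,0,0]
    - [70,0,0,0,0,0,0]

```text
time_s: 6.8
ee_pos: [0.4998, -0.2068, 0.2489]
orientation: [-2.218, -2.223, 0.0]
wrist_force: [0.9, 0.1, -0.3]
grip_width: 0.745
grasp_force: 0.0
```

>>> move_arm:
  targets:
    - [0,0,0,0,0,0,0]
    - [0,0,0,0,0,0,0]
    - [0,0,0,0,0,0,0]
    - [0,0,0,0,0,0,0]
    - [0,0,0,0,0,0,0]
    - [0,0,0,0,0,0,0]
    - [0,0,0,0,0,0,0]
    - [0,0,0,0,0,0,0]
    - [0,0,0,0,0,0,0]
    - [0,0,0,0,0,0,0]
  newtons: 25

```text
time_s: 7.8
ee_pos: [0.5005, -0.207, 0.2497]
orientation: [2.219, 2.223, 0.001]
wrist_force: [3.2, 0.0, -2.1]
grip_width: 0.149
grasp_force: 25.0
```

The bar is held at 14 mm opening and 25 N. Lowering.

>>> move_arm:
  targets:
    - [0,0,0,-5,0,0,0]
    - [0,0,0,-9,0,0,0]
    - [0,0,0,-9,0,0,0]
    - [0,0,0,-9,0,0,0]
    - [0,0,0,-9,0,0,0]
    - [0,0,0,-9,0,0,0]
    - [0,0,0,-9,0,0,0]
    - [0,0,0,-9,0,0,0]
    - [0,0,0,-9,0,0,0]
    - [0,0,0,-6,0,0,0]
    - [0,0,0,-4,0,0,0]
    - [0,0,0,0,0,0,0]

```text
time_s: 9.0
ee_pos: [0.5005, -0.207, 0.1614]
orientation: [2.219, 2.223, 0.001]
wrist_force: [7.2, -0.2, -1.1]
grip_width: 0.147
grasp_force: 25.0
```

>>> move_arm:
  targets:
    - [0,0,0,-2,0,0,0]
    - [0,0,0,-2,0,0,0]
    - [0,0,0,-2,0,0,0]
    - [0,0,0,-2,0,0,0]
    - [0,0,0,-1,0,0,0]
    - [0,0,0,0,0,0,0]

```text
time_s: 9.6
ee_pos: [0.5005, -0.207, 0.1531]
orientation: [2.219, 2.223, 0.001]
wrist_force: [6.6, 1.1, 2.8]
grip_width: 0.145
grasp_force: 25.0
```

>>> move_arm:
  targets:
    - [0,0,0,-1,0,0,0]
    - [0,0,0,-1,0,0,0]
    - [0,0,0,-1,0,0,0]
    - [0,0,0,0,0,0,0]

```text
time_s: 10.0
ee_pos: [0.5005, -0.207, 0.1523]
orientation: [2.219, 2.223, 0.0]
wrist_force: [0.4, 3.2, 13.1]
grip_width: 0.147
grasp_force: 25.0
```

>>> move_arm:
  targets:
    - [0,0,0,-1,0,0,0]
    - [0,0,0,-1,0,0,0]
    - [0,0,0,0,0,0,0]
    - [0,0,0,2,0,0,0]
    - [0,0,0,2,0,0,0]

```text
time_s: 10.5
ee_pos: [0.5005, -0.207, 0.1524]
orientation: [2.218, 2.223, 0.001]
wrist_force: [8.3, 0.3, -4.2]
grip_width: 0.149
grasp_force: 25.0
```

Run:
```python
from h import *
for n in ["wrist","scene","top"]:
    p,d=cams.camera(n); P=cloud(cams.camera_model(n),d)
    for lo,hi in [(-.26,-.235),(-.185,-.155)]:
        m=(abs(P[...,0]-.5)<.006)&(P[...,1]>lo)&(P[...,1]<hi)&(P[...,2]>.18)&(P[...,2]<.31)
        print(n,lo,m.sum(),np.percentile(P[m][:,2],[10,50,90]).round(4) if m.any() else '')
```

```text
wrist -0.26 214 [0.1952 0.1963 0.1971]
wrist -0.185 3430 [0.1956 0.2796 0.2985]
scene -0.26 0 
scene -0.185 111 [0.1921 0.1981 0.2831]
top -0.26 0 
top -0.185 22 [0.1952 0.1972 0.1984]
```

The bar top is at 0.197, so the sash is shut. Release and rise.

>>> move_arm:
  targets:
    - [0,0,0,-1,0,0,0]
    - [80,0,0,0,0,0,0]
    - [80,0,0,0,0,0,0]
    - [80,0,0,0,0,0,0]
    - [80,0,0,0,0,0,0]
    - [80,0,0,0,0,0,0]
    - [80,0,0,0,0,0,0]
    - [80,0,0,0,0,0,0]
    - [80,0,0,0,0,0,0]
    - [80,0,0,20,0,0,0]
    - [80,0,0,40,0,0,0]
    - [80,0,0,45,0,0,0]
    - [80,0,0,30,0,0,0]
    - [80,0,0,0,0,0,0]

```text
time_s: 12.05
ee_pos: [0.5022, -0.2084, 0.2926]
orientation: [2.212, 2.217, 0.003]
wrist_force: [-0.1, 0.4, -0.3]
grip_width: 0.855
grasp_force: 0.0
```

Run:
```python
from h import *
for n in ["wrist","scene"]:
    p,d=cams.camera(n); P=cloud(cams.camera_model(n),d)
    m=(abs(P[...,0]-.5)<.006)&(P[...,1]<-.15)&(P[...,1]>-.26)&(P[...,2]>.18)&(P[...,2]<.25)
    print(n,m.sum(),np.percentile(P[m][:,2],[10,50,90]).round(4) if m.any() else '')
s=status.observe();print(s["joints"].round(3) if hasattr(s["joints"],"round") else s["joints"])
```

```text
wrist 1333 [0.1916 0.1928 0.1939]
scene 287 [0.1901 0.1974 0.2   ]
[-0.602 -0.078  1.727 -0.     1.492 -0.604]
```

>>> move_arm:
  targets:
    - [80,-2,46,0,0,0,0.026]
    - [80,-2,46,0,0,0,0.026]
    - [80,-2,46,0,0,0,0.026]
    - [80,-2,46,0,0,0,0.026]
    - [80,-2,46,0,0,0,0.026]
    - [80,-2,46,0,0,0,0.026]
    - [80,-2,46,0,0,0,0.026]
    - [80,-2,46,0,0,0,0.026]
    - [80,0,46,0,0,0,0.026]
    - [80,0,0,0,0,0,0]
    - [80,0,0,0,0,0,0]
    - [80,0,0,0,0,0,0]

```text
time_s: 13.35
ee_pos: [0.4836, 0.2061, 0.2852]
orientation: [-1.945, -2.465, 0.003]
wrist_force: [-0.1, -0.2, 1.0]
grip_width: 0.854
grasp_force: 0.0
```

Run:
```python
from h import *
s=status.observe();print(s["ee_pos"],s["orientation"])
from scipy.spatial.transform import Rotation as R
print("tool y yaw",(lambda y:np.arctan2(y[1],y[0]))(R.from_rotvec(s["orientation"]).as_matrix()[:,1]))
m=cams.camera_model("wrist");p,d=cams.camera("wrist");cv2.imwrite("pics/w4.png",p[...,::-1])
for r in cams.spot_point("wrist","handle_narrow")[:2]:
    u,v=r["centre"]; print(r,ray(m,u,v,d[int(v),int(u)]).round(4))
```

```text
[0.48360334 0.20614141 0.28520612] [-1.94496068 -2.46535246  0.00333069]
tool y yaw 0.23490217365903734
{'centre': [258.9, 190.7], 'score': 0.96} [0.4893 0.207  0.2191]
```

View pics/w4.png

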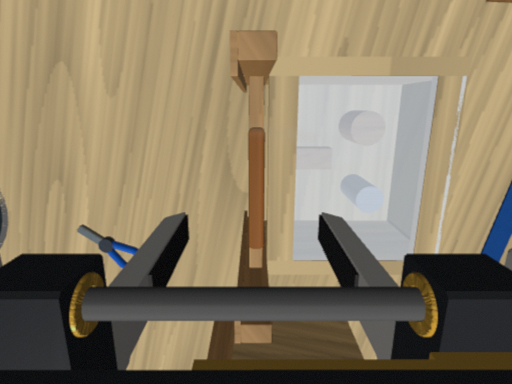

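The narrow bar is at column 257, centred between the fingers (187 and 319) and aligned. Descend 110 mm and pinch.

>>> move_arm:
  targets:
    - [80,2,0,-25,0,0,0]
    - [80,0,0,-25,0,0,0]
    - [80,0,0,-20,0,0,0]
    - [80,0,0,-15,0,0,0]
    - [80,0,0,-10,0,0,0]
    - [80,0,0,-8,0,0,0]
    - [80,0,0,-7,0,0,0]
    - [80,0,0,0,0,0,0]

```text
time_s: 14.25
ee_pos: [0.4858, 0.2069, 0.1761]
orientation: [-1.944, -2.467, 0.001]
wrist_force: [-0.8, -0.5, -0.3]
grip_width: 0.849
grasp_force: 0.0
```

>>> move_arm:
  targets:
    - [0,0,0,0,0,0,0]
    - [0,0,0,0,0,0,0]
    - [0,0,0,0,0,0,0]
    - [0,0,0,0,0,0,0]
    - [0,0,0,0,0,0,0]
    - [0,0,0,0,0,0,0]
    - [0,0,0,0,0,0,0]
    - [0,0,0,0,0,0,0]
    - [0,0,0,0,0,0,0]
    - [0,0,0,0,0,0,0]
    - [0,0,0,0,0,0,0]
  newtons: 35

```text
time_s: 15.35
ee_pos: [0.4859, 0.207, 0.1766]
orientation: [-1.944, -2.467, 0.001]
wrist_force: [-0.7, 0.4, 1.2]
grip_width: 0.144
grasp_force: 35.0
```

>>> move_arm:
  targets:
    - [0,0,0,4,0,0,0]
    - [0,0,0,8,0,0,0]
    - [0,0,0,9,0,0,0]
    - [0,0,0,9,0,0,0]
    - [0,0,0,9,0,0,0]
    - [0,0,0,9,0,0,0]
    - [0,0,0,9,0,0,0]
    - [0,0,0,9,0,0,0]
    - [0,0,0,9,0,0,0]
    - [0,0,0,9,0,0,0]
    - [0,0,0,8,0,0,0]
    - [0,0,0,4,0,0,0]
    - [0,0,0,0,0,0,0]

```text
time_s: 16.65
ee_pos: [0.4859, 0.207, 0.274]
orientation: [1.944, 2.468, -0.0]
wrist_force: [-2.1, -0.7, -0.8]
grip_width: 0.146
grasp_force: 35.0
```

>>> move_arm:
  targets:
    - [0,0,0,2,0,0,0]
    - [0,0,0,2,0,0,0]
    - [0,0,0,2,0,0,0]
    - [0,0,0,2,0,0,0]
    - [0,0,0,2,0,0,0]
    - [0,0,0,1,0,0,0]

```text
time_s: 17.25
ee_pos: [0.4859, 0.207, 0.2837]
orientation: [-1.944, -2.467, 0.001]
wrist_force: [0.9, 0.4, -9.0]
grip_width: 0.146
grasp_force: 35.0
```

>>> move_arm:
  targets:
    - [0,0,0,1,0,0,0]
    - [0,0,0,1,0,0,0]
    - [0,0,0,1,0,0,0]
    - [0,0,0,1,0,0,0]
    - [0,0,0,0,0,0,0]

```text
time_s: 17.75
ee_pos: [0.4858, 0.207, 0.2839]
orientation: [-1.944, -2.466, 0.003]
wrist_force: [8.8, 1.9, -24.6]
grip_width: 0.146
grasp_force: 35.0
```

It stalls with -24.6 N, so the sash is at its stop. Ease off, open and retract straight up.

>>> move_arm:
  targets:
    - [0,0,0,-2,0,0,0]
    - [0,0,0,-1,0,0,0]
    - [80,0,0,0,0,0,0]
    - [80,0,0,0,0,0,0]
    - [80,0,0,0,0,0,0]
    - [80,0,0,0,0,0,0]
    - [80,0,0,0,0,0,0]
    - [80,0,0,0,0,0,0]
    - [80,0,0,0,0,0,0]
    - [80,0,0,0,0,0,0]
    - [80,0,0,20,0,0,0]
    - [80,0,0,30,0,0,0]
    - [80,0,0,30,0,0,0]
    - [80,0,0,0,0,0,0]
    - [80,0,0,0,0,0,0]
    - [80,0,0,0,0,0,0]

```text
time_s: 19.35
ee_pos: [0.4855, 0.2069, 0.3629]
orientation: [-1.943, -2.466, 0.003]
wrist_force: [-0.0, -0.1, -1.1]
grip_width: 0.85
grasp_force: 0.0
```

Run:
```python
from h import *
for n in ["wrist","scene","top"]:
    p,d=cams.camera(n); P=cloud(cams.camera_model(n),d)
    for nm,c,y,lo,hi in [("wide",(.5,-.2065),0,.18,.31),("narrow",(.4855,.2065),.235,.28,.345)]:
        q=P[...,:2]-np.array(c); a=q@[np.cos(y),np.sin(y)]; b=q@[-np.sin(y),np.cos(y)]
        m=(abs(a)<.006)&(abs(b)<.045)&(P[...,2]>lo)&(P[...,2]<hi)
        print(n,nm,m.sum(),np.percentile(P[m][:,2],[10,50,90]).round(4) if m.any() else '')
```

```text
wrist wide 0 
wrist narrow 1599 [0.3247 0.3261 0.3269]
scene wide 232 [0.19   0.1975 0.1997]
scene narrow 69 [0.2849 0.3265 0.3287]
top wide 288 [0.1952 0.1972 0.1992]
top narrow 369 [0.3214 0.3267 0.3284]
```

The bar tops are at 0.197 (wide, shut) and 0.327 (narrow, 0.13 open), and the gripper is clear.

```bash
python3 -c "
from workcell import job_done
print(job_done())"
```

```text
the job is handed in; nothing more can be done
None
```

The wide cubby's sash is fully down on its sill, then the narrow cubby's sash was slid up to its 0.13 m stop; both were moved by their handles, the gripper is clear, and the job was handed in at about 19.5 s.

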